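Fill the empty flask holders on the shaker

ROBOT

A 7-joint arm with a two-finger parallel gripper is mounted at the origin on the work surface. World frame = base frame: x ahead of the robot, y to its left, z up, the work surface at z = 0. Lengths are in m, angles in rad, forces in N, time in s.
With the tool pointing down it reaches from about 0.4 to 0.85 m from the base axis. Payload 4.5 kg.
Tool frame: the origin (TCP) lies at the very end of the fingers, on their centre line; the grasp point (between the pads) lies 19 mm behind it (r.grip_point_offset is the distance from the TCP to the grasp point, in m); y points along the fingers, x is the direction in which the jaws open and shut, and the axes are right-handed (so a half turn about y gives the same grasp; the last joint's range is limited). The gripper opens to 88 mm and grips with 3 to 60 N. Pads are 18 mm wide; open, the fingers measure 123 mm over their backs; the gripper's body (75 mm by 187 mm) begins 45 mm behind the grasp point.
Start: joints at [-1.312, 0.689, -0.195, 1.565, 0.157, 0.902, -0.215], TCP at [0.139, 0.609, 0.239] pointing down, gripper open.
Joint ranges: [-3.01, 3.01], [-0.46, 2.08], [-1.47, 1.51], [0.13, 2.56], [-1, 4.14], [0.04, 2.09], [-2.66, 2.66]. Speed limits (rad/s): [2.57, 2.57, 3.14, 3.14, 3.14, 3.14, 3.14].

INTERFACE

Orientations are given as a unit quaternion [x, y, z, w].
In Python, from plant import get_state, snapshot, camera_params, job, r gives the robot as it stands.
- The arm moves only by the tool carry_out, never from a script. Its arguments are lists of equal length, an entry for each row: "offset": the shift along the world's x, y, z in m, a list of three; "twist": the turn about the world's z in degrees. In form: {"offset": [[tx, ty, tz], ...], "twist": [twist, ...]}. A call has 1 to 8 rows; each row shifts and turns the commanded pose from where the row before left it; what a row does not reach is not made up. A row lasts 1/8 s, in which the tool goes at most 62.5 mm and 10.7 degrees, less where a joint would pass 70% of its speed; a pose out of reach is approached as far as the arm can. A call with a gripper value outside its range is refused whole. "grip" is the finger opening in m, from 0 to 0.0881, set as the call begins (left out, the last holds). The fingers move at their own pace and stop on an object; "newtons" is the grip in N (left out, the last holds). Time passes only in rows, so rows that do not move let the fingers close. It gives the time, the measured TCP pose, the force and the opening at its end, in the units of the state.
- get_state(): the state, without advancing time (a new reading comes with each control period).
- snapshot(name): name is "scene" or "top" or "wrist"; returns the picture (400x640x3 uint8, red, green, blue); there is no depth.
- camera_params(name): a dict with "camera_matrix" (3x3 intrinsics, pixels), "eye" and "orientation" of the camera in the world. Camera axes: x right, y up, looking along -z (the intrinsics and any distortion apply to the point x, -y, -z); pixel columns grow to the right and rows downward; lengths in m; the calibration is good to about 2 mm. A picture is of the moment at which its call begins: read the wrist's pose just before it. camera_params takes no time and is no camera call; for the wrist camera it gives the pose at the moment of the call.
- job.finish_job(): hands the job in, once; it reports no verdict.
The state is a dict: "clock": time; "q": joint angles; "qd": joint speeds; "joint_torque": joint torques, N m; "tool_pos": TCP position; "eef_rot": TCP orientation; "contact_force": force on the tool from outside, world axes, zero at the start; "moment": the same for the moment, N m; "opening": opening from 0.0 (shut) to 1.0 (fully open).
Only numpy, scipy, OpenCV 4.12 (cv2) and the standard library are available. Lean on these libraries where they do the work, as an engineer would, in place of code of your own. Each camera call takes 0.05 s, during which the arm holds its last target. There are 200 camera calls.

TASK

The shaker must run fully loaded: find the empty flask holders on its platform and put one of the spare small flasks from the bench in each, set down gently and upright so that it sits right down in its holder. Leave the flasks that are already on the shaker where they are, and do not disturb the other things on the bench.

Things in the scene. Friction and masses are not known exactly. Their poses are not given: they have to be found in the camera images.
- shaker: orbital shaker, switched off, fixed to the bench: blue housing 250 x 260 mm with a console low on its +x side; above it an aluminium platform 240 (x) x 270 (y) mm with a black mat, top 115 mm above the bench. Origin: centre of its underside, on the bench; z up. Six flask holders stand on it at x = -40, +40 and y = -80, 0, +80 mm of its own frame, numbered in no fixed order.
- holder1_floor (a point): flask holder on the platform (six alike): steel disc 62 mm across with four rigid upright prongs, 58 mm apart inside (a flask is 52 mm), flared at their tips, 38 mm above the disc's face. This point: centre of the disc's upper face, where a flask's bottom rests, 118 mm above the bench. At the start any two of the six are empty: no flask stands over them.
- holder2_floor (a point): flask holder on the platform (six alike): steel disc 62 mm across with four rigid upright prongs, 58 mm apart inside (a flask is 52 mm), flared at their tips, 38 mm above the disc's face. This point: centre of the disc's upper face, where a flask's bottom rests, 118 mm above the bench. At the start any two of the six are empty: no flask stands over them.
- holder3_floor (a point): flask holder on the platform (six alike): steel disc 62 mm across with four rigid upright prongs, 58 mm apart inside (a flask is 52 mm), flared at their tips, 38 mm above the disc's face. This point: centre of the disc's upper face, where a flask's bottom rests, 118 mm above the bench. At the start any two of the six are empty: no flask stands over them.
- holder4_floor (a point): flask holder on the platform (six alike): steel disc 62 mm across with four rigid upright prongs, 58 mm apart inside (a flask is 52 mm), flared at their tips, 38 mm above the disc's face. This point: centre of the disc's upper face, where a flask's bottom rests, 118 mm above the bench. At the start any two of the six are empty: no flask stands over them.
- holder5_floor (a point): flask holder on the platform (six alike): steel disc 62 mm across with four rigid upright prongs, 58 mm apart inside (a flask is 52 mm), flared at their tips, 38 mm above the disc's face. This point: centre of the disc's upper face, where a flask's bottom rests, 118 mm above the bench. At the start any two of the six are empty: no flask stands over them.
- holder6_floor (a point): flask holder on the platform (six alike): steel disc 62 mm across with four rigid upright prongs, 58 mm apart inside (a flask is 52 mm), flared at their tips, 38 mm above the disc's face. This point: centre of the disc's upper face, where a flask's bottom rests, 118 mm above the bench. At the start any two of the six are empty: no flask stands over them.
- flask1_mid (a point): small conical flask, amber glass (six alike), 96 mm tall, about 90 g, upright: base 52 mm across, cone up to a neck 25 mm across at 56 mm, black cap 30 mm across from 68 to 96 mm above the bottom, fixed firmly; grip it from above by the cap. This point: on its axis, 48 mm above its bottom. At the start four stand in holders; two, the spares, on the bench.
- flask2_mid (a point): small conical flask, amber glass (six alike), 96 mm tall, about 90 g, upright: base 52 mm across, cone up to a neck 25 mm across at 56 mm, black cap 30 mm across from 68 to 96 mm above the bottom, fixed firmly; grip it from above by the cap. This point: on its axis, 48 mm above its bottom. At the start four stand in holders; two, the spares, on the bench.
- flask3_mid (a point): small conical flask, amber glass (six alike), 96 mm tall, about 90 g, upright: base 52 mm across, cone up to a neck 25 mm across at 56 mm, black cap 30 mm across from 68 to 96 mm above the bottom, fixed firmly; grip it from above by the cap. This point: on its axis, 48 mm above its bottom. At the start four stand in holders; two, the spares, on the bench.
- flask4_mid (a point): small conical flask, amber glass (six alike), 96 mm tall, about 90 g, upright: base 52 mm across, cone up to a neck 25 mm across at 56 mm, black cap 30 mm across from 68 to 96 mm above the bottom, fixed firmly; grip it from above by the cap. This point: on its axis, 48 mm above its bottom. At the start four stand in holders; two, the spares, on the bench.
- flask5_mid (a point): small conical flask, amber glass (six alike), 96 mm tall, about 90 g, upright: base 52 mm across, cone up to a neck 25 mm across at 56 mm, black cap 30 mm across from 68 to 96 mm above the bottom, fixed firmly; grip it from above by the cap. This point: on its axis, 48 mm above its bottom. At the start four stand in holders; two, the spares, on the bench.
- flask6_mid (a point): small conical flask, amber glass (six alike), 96 mm tall, about 90 g, upright: base 52 mm across, cone up to a neck 25 mm across at 56 mm, black cap 30 mm across from 68 to 96 mm above the bottom, fixed firmly; grip it from above by the cap. This point: on its axis, 48 mm above its bottom. At the start four stand in holders; two, the spares, on the bench.
- big_flask_mid (a point): bystander: a larger capped flask of the same shape and glass, 121 mm tall, base 66 mm across, too wide for the holders; stands on the bench. This point is on its axis 60 mm above its bottom.
- vial_mid (a point): bystander: small clear glass vial with a black cap, 28 mm across, 60 mm tall, standing on the bench. This point is on its axis half-way up.
- timer: bystander: white bench timer standing on the bench, 22 x 75 mm and 66 mm tall. Origin: centre of its underside.
- pipette: bystander: white hand-held pipette lying on the bench, about 265 mm long and 24 mm thick. Origin: on the bench below its middle, its own x axis points to its thin end.
Not all that is in view belongs to the job. Leave any yellow look-alike of the part that bears flask6_mid alone.

How it is judged:
By the outcome, as a careful person would: the job done as asked, in the order asked, and still so for the second after the job is handed in, with the robot touching nothing.
It also fails if it takes over 64 s, if anything falls off the work surface, if the arm or the gripper's body presses on something with over 40 N, if the wrist force passes 120 N, or if a joint passes its speed limit or range.

## Working session

There is one attempt and no reset: what is moved stays moved. The work goes in short steps, Python scripts to look and compute and a tool call to move; the robot and the scene stay as the last step left them, time stands still between calls to the robot, and variables do not carry over. Pictures are saved under pics/ and viewed, about 8 in all and at most 12, crops included, and the job is handed in when it is done.

Besides the shell and the picture viewer there is one more tool, called as name(argument=value, ...), one argument or row to a line, values as JSON. carry_out: Moves the arm, as the interface text tells. Its arguments: {"type":"object","properties":{"offset":{"type":"array"},"twist":{"type":"array"},"grip":{"type":"number"},"newtons":{"type":"number"}},"required":["offset","twist"]}

```bash
mkdir -p pics
cat > h.py <<'E'
import numpy as np, cv2
from scipy.spatial.transform import Rotation as R
from plant import get_state, snapshot, camera_params, job, r
def params(n):
    p=camera_params(n); o=np.array(p["orientation"],float)
    M=o if o.shape==(3,3) else R.from_quat(o).as_matrix()
    return np.array(p["camera_matrix"]),np.array(p["eye"]),M,p
def ray2z(n,uv,z,P=None):
    K,e,M,_=P or params(n)
    d=np.linalg.inv(K)@[uv[0],uv[1],1]; d=M@[d[0],-d[1],-d[2]]
    return e+d*(z-e[2])/d[2]
def proj(n,X,P=None):
    K,e,M,_=P or params(n)
    c=M.T@(np.array(X)-e); c=K@[c[0],-c[1],-c[2]]; return c[:2]/c[2]
def save(n,f):
    im=snapshot(n); cv2.imwrite(f"pics/{f}.png",im[:,:,::-1]); return im
E
python3 - <<'E'
from h import *
save("top","top1");save("scene","scene1")
for n in("top","scene","wrist"): print(n,camera_params(n))
s=get_state();print(s["clock"],s["tool_pos"],s["eef_rot"],s["opening"])
E
```

```text
top {'camera_matrix': array([[495.411247  ,   0.        , 320.64954788],
       [  0.        , 495.411247  , 201.60443639],
       [  0.        ,   0.        ,   1.        ]]), 'eye': array([ 0.43652222, -0.07389779,  1.53481148]), 'orientation': array([ 0.02874689, -0.01967206, -0.69874555,  0.71452171])}
scene {'camera_matrix': array([[416.78743387,   0.        , 318.05603976],
       [  0.        , 416.78743387, 199.20693895],
       [  0.        ,   0.        ,   1.        ]]), 'eye': array([1.14298377, 0.05823309, 0.88459572]), 'orientation': array([0.22161404, 0.25984202, 0.72964289, 0.59244459])}
wrist {'camera_matrix': array([[277.65365292,   0.        , 318.85120759],
       [  0.        , 277.65365292, 200.01885989],
       [  0.        ,   0.        ,   1.        ]]), 'eye': array([0.07241131, 0.62477537, 0.38443162]), 'orientation': array([-0.10403663, -0.08191282,  0.61833277,  0.77468139])}
0.1 [0.13923157 0.60871352 0.23801197] [ 0.55330632  0.44034742 -0.44120136 -0.55252839] 0.9981191888998361
```

View pics/top1.png

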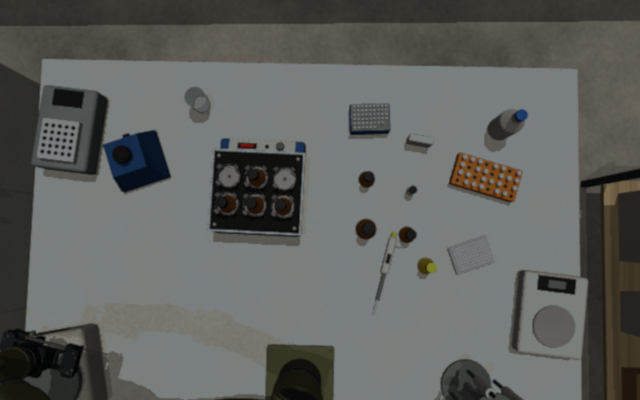

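View pics/scene1.png

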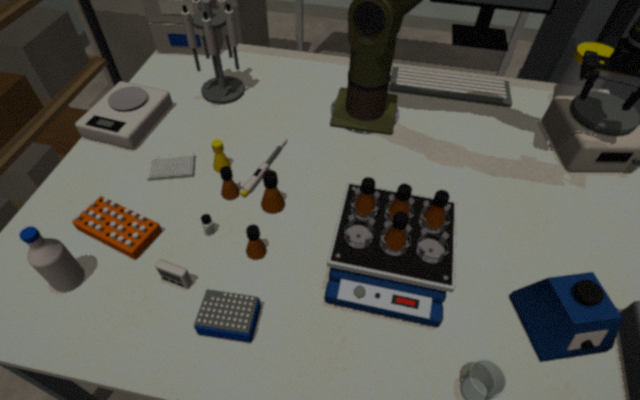

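The top view shows the empty holders at about (229,176) and (285,178). The spares are at (367,179) and (408,235), the big flask is at (366,229), and the yellow look-alike is at (428,267). I'll enlarge for exact pixels.

Run:
```python
import cv2,numpy as np
im=cv2.imread("pics/top1.png")
im=cv2.convertScaleAbs(im,alpha=1.6,beta=15)
a=cv2.resize(im[130:250,200:320],None,fx=5,fy=5,interpolation=cv2.INTER_CUBIC)
b=cv2.resize(im[160:280,345:445],None,fx=5,fy=5,interpolation=cv2.INTER_CUBIC)
cv2.imwrite("pics/cropA.png",a);cv2.imwrite("pics/cropB.png",b)
```

```text
(no output)
```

View pics/cropA.png

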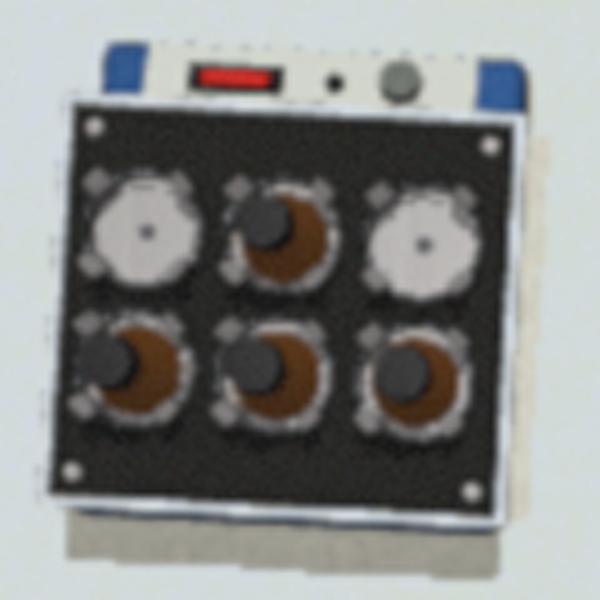

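View pics/cropB.png

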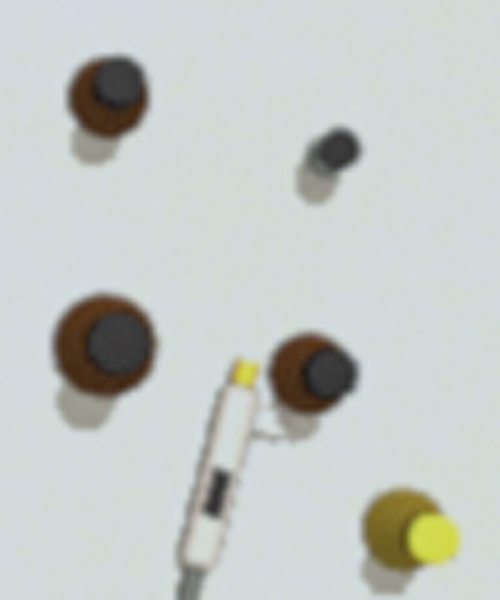

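Run:
```python
from h import *
P=params("top")
A=lambda c:((c[0]+.5)/5-.5+200,(c[1]+.5)/5-.5+130)
B=lambda c:((c[0]+.5)/5-.5+345,(c[1]+.5)/5-.5+160)
f=lambda l,uv,z:print(l,np.round(ray2z("top",uv,z,P)[:2],4))
hl=[ray2z("top",A(c),.118,P) for c in((147,232),(424,245))]
print("holders",np.round(hl,4),np.linalg.norm(hl[0]-hl[1]))
S=np.array([ray2z("top",A(c),.116,P) for c in((94,126),(491,146),(73,471),(472,491))])[:,:2]
c=S.mean(0); ey=(S[0]-S[1])+(S[2]-S[3]); ey/=np.linalg.norm(ey); ex=np.array([ey[1],-ey[0]])
print("shaker c",c,"yaw",np.degrees(np.arctan2(ex[1],ex[0])),"hL",c+.04*ex+.08*ey,"hR",c+.04*ex-.08*ey)
f("A cap",B((119,82)),.096);f("A base",B((108,97)),.01)
f("B cap",B((329,375)),.096);f("B base",B((308,373)),.01)
f("big",B((119,342)),.121);f("vial",B((341,149)),.06);f("yel",B((434,539)),.096)
for c_ in((264,221),(107,362),(252,363),(402,375)): f("cap",A(c_),.214)
print("tool x,y",R.from_quat(get_state()["eef_rot"]).as_matrix().round(3))
K,e,M,_=params("wrist");T=R.from_quat(get_state()["eef_rot"]).as_matrix();print("wristcam in tool",T.T@(e-get_state()["tool_pos"]))
```

```text
holders [[0.6017 0.2113 0.118 ]
 [0.5976 0.0512 0.118 ]] 0.16012665225926143
shaker c [0.55978277 0.13207834] yaw -1.641074826843636 hL [0.60205742 0.2109    ] hR [0.5974753  0.05096563]
A cap [ 0.6129 -0.1919]
A base [ 0.614  -0.1923]
B cap [ 0.4451 -0.316 ]
B base [ 0.4465 -0.3176]
big [ 0.461  -0.1923]
vial [ 0.58   -0.3278]
yel [ 0.3523 -0.3772]
cap [0.5978 0.1292]
cap [0.52  0.211]
cap [0.5212 0.1332]
cap [0.5165 0.0526]
tool x,y [[ 0.223 -0.    -0.975]
 [ 0.975 -0.002  0.223]
 [-0.002 -1.    -0.   ]]
wristcam in tool [ 0.00052686 -0.14642808  0.06870358]
```

carry_out(
  offset=[
    [0.02, -0.033, 0.012],
    [0.02, -0.033, 0.012],
    [0.02, -0.033, 0.012],
    [0.02, -0.033, 0.012],
    [0.02, -0.033, 0.012],
    [0.02, -0.033, 0.012],
    [0.02, -0.033, 0.01],
    [0.02, -0.033, 0],
  ],
  twist=[-3.2, -3.2, -3.2, -3.2, -3.2, -3.2, -3.2, -3.2],
  grip=0.065,
  newtons=20,
)

```text
clock: 1.1
tool_pos: [0.3, 0.3444, 0.3212]
eef_rot: [-0.637, -0.307, 0.306, 0.637]
contact_force: [0.2, -1.3, -0.7]
opening: 0.739
```

carry_out(
  offset=[
    [0.02, -0.033, 0],
    [0.02, -0.033, 0],
    [0.02, -0.033, 0],
    [0.02, -0.033, 0],
    [0.02, -0.033, 0],
    [0.02, -0.033, 0],
    [0.02, -0.033, 0],
    [0.02, -0.033, 0],
  ],
  twist=[-3.2, -3.2, -3.2, -3.2, -3.2, -3.2, -3.2, -3.2],
)

```text
clock: 2.1
tool_pos: [0.4596, 0.0802, 0.3206]
eef_rot: [-0.689, -0.158, 0.158, 0.689]
contact_force: [-0.1, 0.0, 0.2]
opening: 0.737
```

carry_out(
  offset=[
    [0.02, -0.033, 0],
    [0.02, -0.033, 0],
    [0.02, -0.034, 0],
    [0.02, -0.034, 0],
    [0.02, -0.034, -0.02],
    [0.02, -0.034, -0.03],
    [0.02, -0.034, -0.03],
    [0.014, -0.037, -0.03],
  ],
  twist=[-3.2, -3.2, -3.2, -3.2, -3.2, -3.2, -3.2, -3.2],
)

```text
clock: 3.1
tool_pos: [0.614, -0.1921, 0.2092]
eef_rot: [-0.707, -0.002, 0.002, 0.707]
contact_force: [1.0, 0.1, 0.2]
opening: 0.741
```

Run:
```python
from h import *
s=get_state();P=params("wrist");im=save("wrist","w1")
print(s["clock"],s["tool_pos"],s["q"].round(2) if hasattr(s["q"],'round') else s["q"],R.from_quat(s["eef_rot"]).as_matrix().round(3),s["contact_force"])
print(P[1],proj("wrist",[.6135,-.192,.096],P),proj("wrist",[.6135,-.192,0],P),proj("wrist",[*s["tool_pos"][:2],.096],P))
```

```text
3.1 [ 0.61396884 -0.19210969  0.2091998 ] [ 0.13  0.75  0.19  1.55 -0.17  0.86  0.39] [[ 1.    -0.    -0.005]
 [ 0.005  0.001  1.   ]
 [-0.    -1.     0.001]] [1.00149594 0.08578234 0.1573859 ]
[ 0.61234516 -0.12415229  0.35570654] [319.67709808 197.4650149 ] [319.47615168 178.80321076] [320.161272   197.57753702]
```

View pics/w1.png

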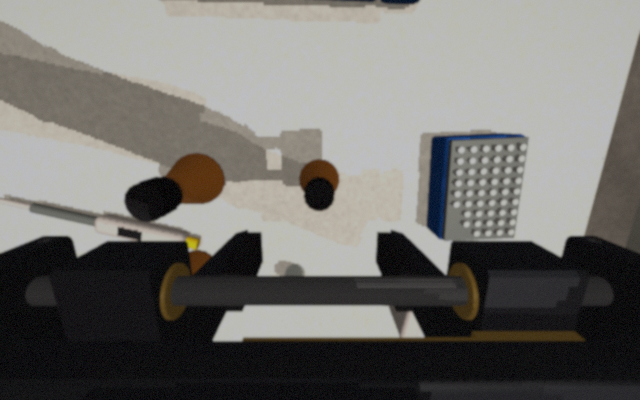

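The cap sits at about (319,195), within 1–2 px of the prediction, so I'm descending to grasp it.

carry_out(
  offset=[
    [0, 0, -0.03],
    [0, 0, -0.03],
    [0, 0, -0.03],
    [0, 0, -0.025],
    [0, 0, -0.018],
    [0, 0, -0.01],
    [0, 0, 0],
    [0, 0, 0],
  ],
  twist=[0, 0, 0, 0, 0, 0, 0, 0],
)

```text
clock: 4.15
tool_pos: [0.6139, -0.192, 0.0686]
eef_rot: [0.707, 0.003, -0.001, -0.707]
contact_force: [-0.3, -1.0, 0.2]
opening: 0.736
```

carry_out(
  offset=[
    [0, 0, 0],
    [0, 0, 0],
    [0, 0, 0],
    [0, 0, 0],
    [0, 0, 0],
    [0, 0, 0],
    [0, 0, 0],
    [0, 0, 0],
  ],
  twist=[0, 0, 0, 0, 0, 0, 0, 0],
  grip=0.01,
  newtons=20,
)

```text
clock: 5.15
tool_pos: [0.6134, -0.1917, 0.0678]
eef_rot: [0.707, 0.002, -0.002, -0.707]
contact_force: [0.6, -1.0, 1.1]
opening: 0.334
```

carry_out(
  offset=[
    [0, 0, 0.01],
    [0, 0, 0.03],
    [0, 0, 0.04],
    [0, 0, 0.04],
    [0, 0, 0.04],
    [0, 0, 0.04],
    [0, 0, 0.04],
    [0, 0.02, 0.02],
  ],
  twist=[0, 0, 0, 0, 0, 0, 0, 0],
)

```text
clock: 6.15
tool_pos: [0.6133, -0.1734, 0.3304]
eef_rot: [0.708, 0.002, 0.0, -0.706]
contact_force: [-0.0, 0.3, -1.3]
opening: 0.338
```

carry_out(
  offset=[
    [0, 0.04, 0],
    [-0.002, 0.05, 0],
    [-0.002, 0.05, 0],
    [-0.002, 0.055, 0],
    [-0.002, 0.055, 0],
    [-0.002, 0.055, 0],
    [-0.001, 0.048, 0],
    [0, 0.03, 0],
  ],
  twist=[0, 0, 0, 0, 0, 0, 0, 0],
)

```text
clock: 7.15
tool_pos: [0.5998, 0.2166, 0.3266]
eef_rot: [-0.707, -0.003, 0.005, 0.708]
contact_force: [-0.2, -1.2, -1.0]
opening: 0.331
```

carry_out(
  offset=[
    [0, 0, -0.02],
    [0, 0, -0.03],
    [0, 0, -0.03],
    [0, 0, -0.005],
    [0, 0, 0],
    [0, 0, 0],
  ],
  twist=[0, 0, 0, 0, 0, 0],
)

```text
clock: 7.9
tool_pos: [0.6029, 0.2118, 0.2441]
eef_rot: [-0.707, -0.003, 0.001, 0.707]
contact_force: [-0.4, -0.5, -0.8]
opening: 0.332
```

Run:
```python
from h import *
s=get_state();P=params("wrist");im=save("wrist","w2")
print(s["clock"],s["tool_pos"],s["contact_force"],s["opening"])
print("holder",proj("wrist",[.6018,.2111,.118],P),"R",proj("wrist",[.5975,.0511,.118],P))
tp=s["tool_pos"];print("flask bottom",proj("wrist",[tp[0],tp[1],tp[2]-.0678],P))
t=cv2.convertScaleAbs(im[:,:,::-1],alpha=1.6,beta=15)
cv2.imwrite("pics/w2c.png",cv2.resize(t[90:290,200:440],None,fx=3,fy=3,interpolation=cv2.INTER_CUBIC))
```

```text
7.9 [0.60292865 0.21175647 0.24405504] [-0.44515901 -0.51787581 -0.81828546] 0.331856943019552
holder [318.7057955  195.00475632] R [314.10250462 328.44675359]
flask bottom [320.23195144 211.80307785]
```

View pics/w2c.png

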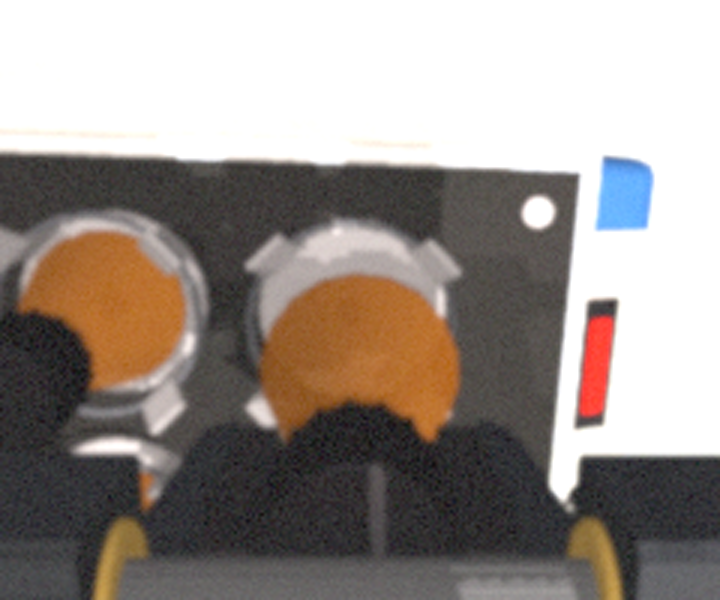

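The held base is at about (320,215) and the holder at about (317.7,195.4). That makes the flask roughly 2 mm too far in +x and 1 mm too far in −y. I'm correcting both and lowering.

carry_out(
  offset=[
    [-0.002, 0.001, 0],
    [0, 0, -0.01],
    [0, 0, -0.01],
    [0, 0, -0.01],
    [0, 0, -0.01],
    [0, 0, -0.01],
    [0, 0, -0.004],
    [0, 0, 0],
  ],
  twist=[0, 0, 0, 0, 0, 0, 0, 0],
)

```text
clock: 8.95
tool_pos: [0.6002, 0.2123, 0.1885]
eef_rot: [0.707, 0.002, -0.002, -0.707]
contact_force: [-0.1, -0.8, -0.7]
opening: 0.332
```

carry_out(
  offset=[
    [0, 0, -0.002],
    [0, 0, -0.001],
    [0, 0, 0],
  ],
  twist=[0, 0, 0],
)

```text
clock: 9.32
tool_pos: [0.6004, 0.2123, 0.1859]
eef_rot: [-0.707, -0.002, 0.002, 0.707]
contact_force: [-0.4, -0.5, 0.0]
opening: 0.334
```

carry_out(
  offset=[
    [0, 0, -0.001],
    [0, 0, 0],
    [0, 0, 0],
  ],
  twist=[0, 0, 0],
)

```text
clock: 9.7
tool_pos: [0.6007, 0.2123, 0.1857]
eef_rot: [-0.707, -0.002, 0.002, 0.707]
contact_force: [-0.3, -0.1, 5.3]
opening: 0.332
```

carry_out(
  offset=[
    [0, 0, 0],
    [0, 0, 0],
    [0, 0, 0],
    [0, 0, 0],
    [0, 0, 0],
  ],
  twist=[0, 0, 0, 0, 0],
  grip=0.05,
)

```text
clock: 10.32
tool_pos: [0.6003, 0.2123, 0.1847]
eef_rot: [0.707, 0.002, -0.002, -0.707]
contact_force: [-0.4, -0.2, 0.1]
opening: 0.569
```

carry_out(
  offset=[
    [0, 0, 0.01],
    [0, 0, 0.02],
    [0, 0, 0.03],
    [0, 0, 0.04],
    [0, 0, 0.03],
    [0, 0, 0],
    [0, 0, 0],
  ],
  twist=[0, 0, 0, 0, 0, 0, 0],
)

```text
clock: 11.2
tool_pos: [0.5997, 0.2123, 0.3142]
eef_rot: [0.707, 0.002, -0.002, -0.707]
contact_force: [-0.2, 0.2, 0.3]
opening: 0.568
```

Run:
```python
from h import *
s=get_state();P=params("wrist");im=save("wrist","w3")
print(s["clock"],s["tool_pos"])
for z in(.118,.214): print([proj("wrist",[.601,.211,z],P).round(1),proj("wrist",[.5215,.2133,z],P).round(1)])
t=cv2.convertScaleAbs(im[:,:,::-1],alpha=1.6,beta=15)
cv2.imwrite("pics/w3c.png",cv2.resize(t[90:290,200:440],None,fx=3,fy=3,interpolation=cv2.INTER_CUBIC))
```

```text
11.2 [0.59970128 0.21226463 0.31415428]
[array([321. , 181.6]), array([257.6, 179.4])]
[array([321.7, 202.3]), array([235.3, 199.3])]
```

View pics/w3c.png

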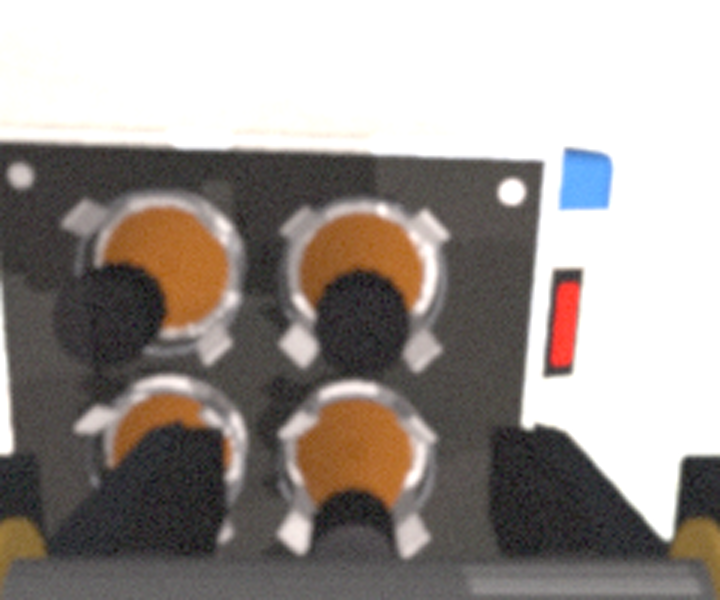

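Flask 1 is seated. The contact height matches, and in the picture the base fills the disc between the prongs. Now for spare B.

carry_out(
  offset=[
    [-0.013, -0.045, 0],
    [-0.013, -0.045, 0],
    [-0.013, -0.045, 0],
    [-0.013, -0.045, 0],
    [-0.013, -0.045, 0],
    [-0.013, -0.045, 0],
    [-0.013, -0.045, 0],
    [-0.013, -0.045, 0],
  ],
  twist=[0, 0, 0, 0, 0, 0, 0, 0],
  grip=0.065,
)

```text
clock: 12.25
tool_pos: [0.4951, -0.1488, 0.3137]
eef_rot: [-0.707, -0.001, 0.003, 0.707]
contact_force: [0.8, 0.4, 0.9]
opening: 0.736
```

carry_out(
  offset=[
    [-0.013, -0.045, 0],
    [-0.013, -0.045, -0.02],
    [-0.013, -0.045, -0.03],
    [-0.01, -0.033, -0.03],
    [0, 0, -0.025],
    [0, 0, 0],
  ],
  twist=[0, 0, 0, 0, 0, 0],
)

```text
clock: 13.0
tool_pos: [0.4455, -0.3147, 0.2073]
eef_rot: [-0.706, 0.0, 0.004, 0.708]
contact_force: [-0.4, -0.2, 0.4]
opening: 0.736
```

Run:
```python
from h import *
s=get_state();P=params("wrist");im=save("wrist","w4")
print(s["clock"],s["tool_pos"],np.round(s["q"],2))
for z in(.0,.068,.096): print(proj("wrist",[.4455,-.3165,z],P).round(1))
t=cv2.convertScaleAbs(im[:,:,::-1],alpha=1.6,beta=15)
cv2.imwrite("pics/w4c.png",cv2.resize(t[90:290,200:440],None,fx=3,fy=3,interpolation=cv2.INTER_CUBIC))
```

```text
13.0 [ 0.4454516  -0.31467529  0.20730783] [ 0.42  0.64  0.19  1.85 -0.18  0.68  0.72]
[320.7 181. ]
[320.8 193.4]
[320.8 200.2]
```

View pics/w4c.png

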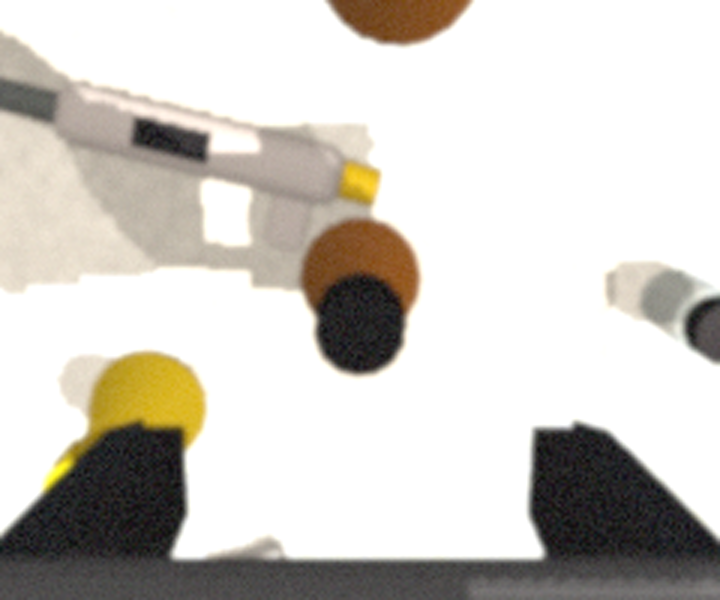

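Spare B's cap is at (320,200), exactly as predicted. I'm descending with a −1.5 mm y correction.

carry_out(
  offset=[
    [0, -0.0015, -0.03],
    [0, 0, -0.03],
    [0, 0, -0.03],
    [0, 0, -0.024],
    [0, 0, -0.016],
    [0, 0, -0.01],
    [0, 0, 0],
    [0, 0, 0],
  ],
  twist=[0, 0, 0, 0, 0, 0, 0, 0],
)

```text
clock: 14.05
tool_pos: [0.4477, -0.3175, 0.0704]
eef_rot: [0.707, 0.002, -0.002, -0.707]
contact_force: [-0.0, -0.3, 0.3]
opening: 0.737
```

carry_out(
  offset=[
    [0, 0, 0],
    [0, 0, 0],
    [0, 0, 0],
    [0, 0, 0],
    [0, 0, 0],
    [0, 0, 0],
    [0, 0, 0],
  ],
  twist=[0, 0, 0, 0, 0, 0, 0],
  grip=0.01,
  newtons=20,
)

```text
clock: 14.92
tool_pos: [0.4472, -0.3172, 0.0697]
eef_rot: [-0.707, -0.002, 0.002, 0.707]
contact_force: [-0.4, -0.2, 1.3]
opening: 0.333
```

carry_out(
  offset=[
    [0, 0, 0.01],
    [0, 0, 0.03],
    [0, 0, 0.04],
    [0, 0, 0.04],
    [0, 0, 0.04],
    [0, 0, 0.04],
    [0, 0, 0.03],
    [0.01, 0.02, 0.02],
  ],
  twist=[0, 0, 0, 0, 0, 0, 0, 0],
)

```text
clock: 15.92
tool_pos: [0.4564, -0.2989, 0.3221]
eef_rot: [0.708, 0.001, 0.0, -0.706]
contact_force: [0.7, -0.1, -0.9]
opening: 0.333
```

carry_out(
  offset=[
    [0.0175, 0.043, 0],
    [0.0175, 0.043, 0],
    [0.0175, 0.043, 0],
    [0.0175, 0.043, 0],
    [0.0175, 0.043, 0],
    [0.0175, 0.043, 0],
    [0.0175, 0.045, 0],
    [0.0175, 0.045, 0],
  ],
  twist=[0, 0, 0, 0, 0, 0, 0, 0],
)

```text
clock: 16.92
tool_pos: [0.5973, 0.0523, 0.3202]
eef_rot: [-0.707, -0.002, 0.002, 0.707]
contact_force: [1.1, 0.4, -1.0]
opening: 0.334
```

carry_out(
  offset=[
    [0, 0, -0.02],
    [0, 0, -0.03],
    [0, 0, -0.027],
    [0, 0, 0],
    [0, 0, 0],
  ],
  twist=[0, 0, 0, 0, 0],
)

```text
clock: 17.55
tool_pos: [0.5979, 0.0508, 0.244]
eef_rot: [-0.707, -0.003, 0.001, 0.707]
contact_force: [-0.1, 0.1, -0.7]
opening: 0.329
```

Run:
```python
from h import *
s=get_state();P=params("wrist");im=save("wrist","w5")
print(s["clock"],s["tool_pos"],s["contact_force"],s["opening"])
print("holder",proj("wrist",[.5975,.0511,.118],P))
tp=s["tool_pos"];print("flask bottom",proj("wrist",[tp[0],tp[1],tp[2]-.0697],P))
t=cv2.convertScaleAbs(im[:,:,::-1],alpha=1.6,beta=15)
cv2.imwrite("pics/w5c.png",cv2.resize(t[90:290,200:440],None,fx=3,fy=3,interpolation=cv2.INTER_CUBIC))
```

```text
17.55 [0.59789266 0.05077654 0.2439841 ] [-0.13633228  0.10448885 -0.73427269] 0.32884333627905576
holder [319.4749669  193.94877591]
flask bottom [320.23172232 210.98157708]
```

View pics/w5c.png

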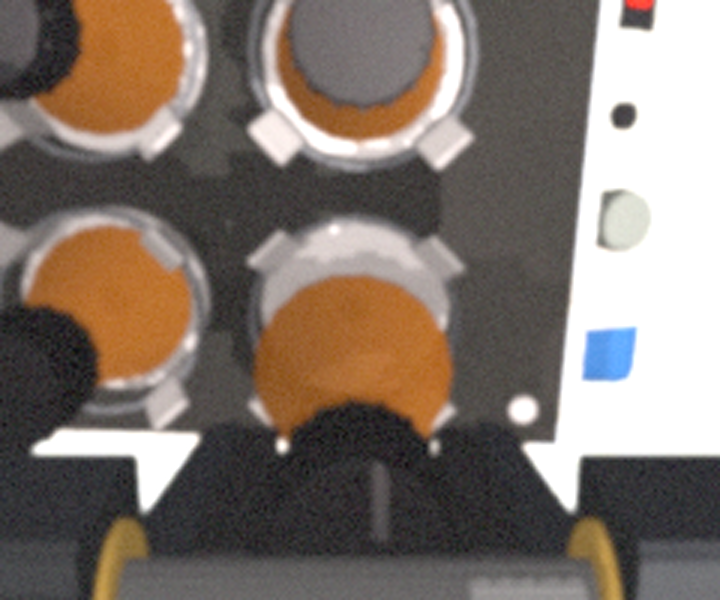

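The holder is at about (318.1,193.8) and the held base at about (317.7,214.8). They line up in x, but the flask needs about +2.5 mm in y before I lower it.

carry_out(
  offset=[
    [0, 0.0025, 0],
    [0, 0, -0.01],
    [0, 0, -0.01],
    [0, 0, -0.01],
    [0, 0, -0.01],
    [0, 0, -0.01],
    [0, 0, -0.002],
    [0, 0, 0],
  ],
  twist=[0, 0, 0, 0, 0, 0, 0, 0],
)

```text
clock: 18.6
tool_pos: [0.5974, 0.0533, 0.1907]
eef_rot: [-0.707, -0.002, 0.002, 0.707]
contact_force: [-0.2, 1.1, -1.6]
opening: 0.331
```

carry_out(
  offset=[
    [0, 0, -0.002],
    [0, 0, -0.001],
    [0, 0, 0],
  ],
  twist=[0, 0, 0],
)

```text
clock: 18.98
tool_pos: [0.5974, 0.0533, 0.1879]
eef_rot: [-0.707, -0.002, 0.002, 0.707]
contact_force: [-0.5, -1.4, -0.7]
opening: 0.337
```

carry_out(
  offset=[
    [0, 0, -0.001],
    [0, 0, 0],
    [0, 0, 0],
  ],
  twist=[0, 0, 0],
)

```text
clock: 19.35
tool_pos: [0.5974, 0.0533, 0.1877]
eef_rot: [-0.707, -0.002, 0.002, 0.707]
contact_force: [-1.5, 0.8, 5.7]
opening: 0.332
```

Contact came at the expected floor height, so I'm releasing and retreating.

carry_out(
  offset=[
    [0, 0, 0],
    [0, 0, 0],
    [0, 0, 0],
    [0, 0, 0],
    [0, 0, 0],
  ],
  twist=[0, 0, 0, 0, 0],
  grip=0.05,
)

```text
clock: 19.98
tool_pos: [0.5973, 0.0533, 0.1867]
eef_rot: [0.707, 0.002, -0.002, -0.707]
contact_force: [-0.5, -0.2, 0.5]
opening: 0.566
```

carry_out(
  offset=[
    [0, 0, 0.01],
    [0, 0, 0.02],
    [0, 0, 0.03],
    [0, 0, 0.04],
    [0, 0, 0.03],
    [0, -0.05, 0],
    [0, -0.05, 0],
    [0, -0.05, 0],
  ],
  twist=[0, 0, 0, 0, 0, 0, 0, 0],
)

```text
clock: 20.98
tool_pos: [0.5973, -0.0981, 0.3177]
eef_rot: [0.707, 0.003, -0.002, -0.707]
contact_force: [0.1, 0.0, -0.2]
opening: 0.566
```

carry_out(
  offset=[
    [0, -0.05, 0],
    [-0.02, -0.05, 0],
    [-0.04, -0.04, 0],
    [-0.04, 0, 0],
    [-0.04, 0, 0],
    [0, 0, 0],
  ],
  twist=[0, 0, 0, 0, 0, 0],
)

```text
clock: 21.72
tool_pos: [0.4542, -0.2375, 0.3177]
eef_rot: [-0.707, -0.0, 0.001, 0.707]
contact_force: [0.3, 0.1, -0.3]
opening: 0.567
```

Run:
```python
from h import *
save("top","top2");im=save("scene","scene2")
f=lambda x:cv2.convertScaleAbs(x[:,:,::-1],alpha=1.6,beta=15)
a=cv2.resize(f(im)[170:300,310:470],None,fx=3,fy=3,interpolation=cv2.INTER_CUBIC)
t=f(cv2.imread("pics/top2.png")[:,:,::-1])
b=cv2.resize(t[140:240,205:310],None,fx=3,fy=3,interpolation=cv2.INTER_CUBIC)
o=np.zeros((390,800,3),np.uint8);o[:,:480]=a;o[:300,480:795]=b
cv2.imwrite("pics/fin.png",o);s=get_state();print(s["clock"],s["tool_pos"],s["opening"])
```

```text
21.825 [ 0.45806251 -0.23677703  0.31760984] 0.563469706845661
```

View pics/fin.png

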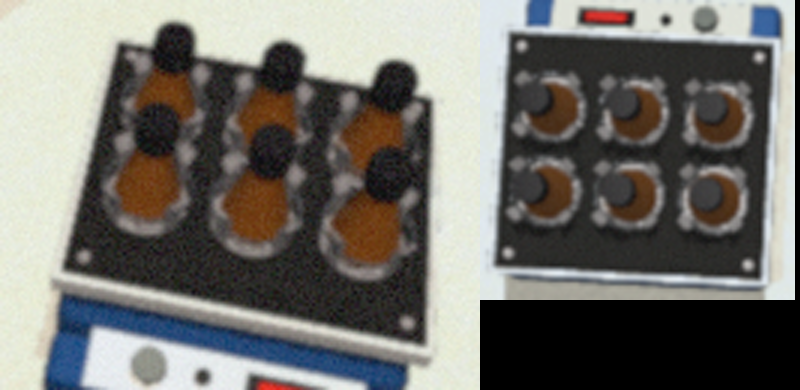

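All six holders are now filled. The flasks stand upright and the caps line up with their neighbours in both views.

```bash
python3 -c "
from plant import job;print(job.finish_job())"
```

```text
the job is handed in; nothing more can be done
None
```

Both spare flasks are now in the two empty holders, the +x row at its left and right ends. The job is handed in at about 22 s of the 64 s allowed.

- **Seating:** each flask met its holder floor at the expected height, with 5–6 N of contact force on set-down. The last scene and top pictures show all six holders filled, with the flasks upright.
- **Alignment:** before lowering, the wrist camera showed the held flasks 1–3 mm off the TCP position, and 1–3 mm off the holder centre in one or both directions. I corrected each before lowering, and neither flask pushed noticeably sideways on the way in.
- **Other items:** no unexpected contact forces showed up during the moves. I did not take a final close-up of the big flask, vial, timer, pipette or yellow look-alike to confirm they stayed put.

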